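Set the bag-neck throats with a feeler blade

TASK

Set every bag-neck throat unit on the bench with the feeler blade: hang the yellow-gripped gauge in the throat, slide the red jaw tab until you feel it press gently on the blade, let go of the tab, then draw the gauge straight out slowly and feel that it drags; if it comes out freely, set that throat again. When all are set, hang the gauge back upright in its blue dock, and leave the carrot, the yellow reel and the check weight alone.

Things in the scene. Friction and masses are not known exactly. Their poses are not given: they have to be found in the camera images.
- gauge: Feeler gauge, ~80 g. Steel blade 6 mm thick (its x), 26 wide (y), 30 long, hanging down from the middle of an aluminium plate 20 x 66 x 6 mm (x, y, z); on the plate a yellow grip 16 x 24 x 38 mm (x, y, z). Origin: middle of the plate's underside; blade ends 30 mm below, grip spans 6 to 44 mm above. Starts hanging in the dock, axes along the dock's. Same either way round.
- dock: Loose blue dock, foot 90 x 90 x 12 mm, 0.9 kg; origin: middle of its underside, z up. Two cheeks along its x: inner faces y = +-22 mm, outer +-34, flat tops 50 mm above the bench. The gauge's plate lies across both tops, blade between them. Lips 10 mm high at the ends of the tops (inner faces x = +-23 mm).
- throat_a: Bag-neck throat unit, 4 kg, standing on rubber (a push under 30 N does not shift it): green base 150 x 84 x 10 mm, grey housing. Origin: middle of the underside, z up; x runs from the red tab (-x) to the steel stop pad (+x). Cheeks along x (x -14 to 66 mm, inner faces y = +-22, outer +-34, tops 50 mm up) carry the gauge's plate; the blade hangs between jaw face and pad. May be absent (None).
- throat_b: Another throat unit, made like throat_a. Every throat starts 15 to 30 mm open. In every unit the pad face stands somewhere from x = 30 to 36 mm, differently worn in each and at each start, so only the blade can tell the gap. The pad does not give. The base top is 40 mm below the cheek tops, so the 30 mm blade hangs clear of it. May be absent (None).
- throat_c: Another throat unit, made like throat_a. Set tight on the blade, a jaw drags on the blade with some 2 to 8 N over its 0.8 N weight while it is being drawn up (the force fades when it is held still); loose, with under 1 N. May be absent (None).
- throat_a_grip (a point): Middle of the top of the red grip tab on throat_a's jaw, 82 mm up, axes as the unit's. Tab 22 x 14 mm (x, y), 42 mm tall. Slides along the unit's x; +x closes the throat. The jaw face is 52 mm to its +x side and spring-backed (yields up to 3 mm, 6 N a mm). The jaw slides with 7 N of friction and stays where left (pressed harder, it backs off to 7 N when let go).
- throat_b_grip (a point): Middle of the top of the red grip tab on throat_b's jaw, made like throat_a's. May be absent (None).
- throat_c_grip (a point): Middle of the top of the red grip tab on throat_c's jaw, made like throat_a's. May be absent (None).
- carrot: a loose carrot, 163 x 74 x 46 mm, lying behind the work; leave it alone (origin: middle of its underside).
- yellow_reel: a small yellow reel of neck tape, 55 x 55 x 11 mm, lying flat; leave it alone (origin: middle of its underside).
- check_weight: a small brass check weight, 30 x 30 x 30 mm; leave it alone (origin: middle of its underside).
Mind the look-alikes: they are no part of the job. Leave any orange or turquoise look-alike of the gauge alone.

How it is judged:
On the way:
1. the gauge, held by the fingers, is drawn up out of a throat while jaw and pad both still drag on its blade (contact force between the fingers and gauge above 2 N and ((contact force between each of throat_a_face_c0, throat_a_pad_c0 and gauge above 1 N and z of gauge in the frame of throat_a between 0.053 and 0.08 m) or (contact force between each of throat_b_face_c0, throat_b_pad_c0 and gauge above 1 N and z of gauge in the frame of throat_b between 0.053 and 0.08 m) or (contact force between each of throat_c_face_c0, throat_c_pad_c0 and gauge above 1 N and z of gauge in the frame of throat_c between 0.053 and 0.08 m))), for 0.05 s.
At the end, for the whole second after the job is handed in: In every unit present the jaw is set to nip the 6 mm blade by 0.2 to 2 mm (gap with the blade out: 4.0 to 5.8 mm); the gauge hangs at rest in the dock, upright within 0.1 rad, within 14 mm (along the cheeks) and 8 mm (across) of its middle, turned less than 0.25 rad (x of throat_a_pad_c0 in the frame of throat_a_grip between 0.067 and 0.0688 m and x of throat_b_pad_c0 in the frame of throat_b_grip between 0.067 and 0.0688 m and x of throat_c_pad_c0 in the frame of throat_c_grip between 0.067 and 0.0688 m and x of gauge in the frame of dock between -0.014 and 0.014 m and y of gauge in the frame of dock between -0.008 and 0.008 m and z of gauge in the frame of dock between 0.046 and 0.055 m and angle between the x axis of gauge and the x axis of dock, either way round below 0.25 rad and angle between gauge's own z axis and vertical below 0.1 rad and linear speed of gauge below 0.02 m/s); the robot touches nothing.
It fails at once if a bystander (carrot, yellow reel, check weight) is moved by more than 3 cm (distance of any of carrot, yellow_reel, check_weight from where it was at the start of the episode above 0.03 m).
It fails at once if a jaw is forced hard against the blade (over 60 N) (contact force between any of throat_a_face_c0, throat_b_face_c0, throat_c_face_c0 and gauge above 60 N).
Of throat_a, throat_b, throat_c only 2 to 3 are there at a start; the rules pass over those that are not, and their reading is None.
At some moment in a run one of dock may be knocked a few centimetres aside while the robot is not near it.
It also fails if it takes over 210 s, if anything falls off the work surface, if the arm or the gripper's body presses on something with over 40 N, if the wrist force passes 120 N, or if a joint passes its speed limit or range.

ROBOT

A 6-joint arm with a two-finger parallel gripper is mounted at the origin on the work surface; the furniture and walls round the work are solid. World frame = base frame: x ahead of the robot, y to its left, z up, the work surface at z = 0. Lengths are in m, angles in rad, forces in N, time in s.
With the tool pointing down it reaches from about 0.25 to 0.85 m from the base axis. Payload 12.5 kg.
Tool frame: the origin (TCP) lies midway between the tips of the shut fingers; the grasp point (between the pads) lies 19 mm behind it; z points along the fingers, y is the line along which they close (so a half turn about z gives the same grasp; the last joint's range is limited). The gripper opens to 93 mm and grips with 3 to 60 N. Pads are 15 mm wide; open, the fingers measure 128 mm over their backs; the gripper's body (75 mm by 188 mm) begins 65 mm behind the grasp point.
Start: joints at [1.029, 0.351, 1.652, -0, 1.139, -0.085], TCP at [0.243, 0.494, 0.219] pointing down, gripper open.
Joint ranges: [-2.75, 2.75], [-0.79, 2.1], [0.01, 2.65], [-1.57, 4.71], [0.07, 3.14], [-2.87, 2.87]. Speed limits (rad/s): [2.22, 2.22, 2.79, 3.14, 3.14, 3.14].

INTERFACE

Orientations are given as a rotation vector (axis times angle).
In Python, from station import readout, imaging, arm gives the robot as it stands.
- The arm moves only by the tool arm_command, never from a script. Its argument "plan" is one flat list of numbers, 7 for each row, row after row: the shift along the tool's x, y, z in units of 25 mm (1.0 is 25 mm), then the turn, a rotation vector about the tool's x, y, z in units of 5 degrees (1.0 is 5 degrees), then the closure, from 0 (fully open) to 1 (shut). In form: [dx, dy, dz, rx, ry, rz, grip, dx, dy, dz, rx, ry, rz, grip, ...]. A call has 1 to 5 rows; each row shifts and turns the commanded pose from where the row before left it, along the tool's axes as they then stand; what a row does not reach is not made up. A row lasts 1/10 s, in which the tool goes at most 50 mm and 8.59 degrees, less where a joint would pass 70% of its speed; a pose out of reach is approached as far as the arm can. A call is refused whole if a number of a shift passes 1 or a number of a turn 1, either way. A call with a gripper value outside its range is refused whole. The fingers move at their own pace and stop on an object; "newtons" is the grip in N (left out, the last holds). Time passes only in rows, so rows that do not move let the fingers close. It gives the time, the measured TCP pose, the force, the opening and the grip force at its end, in the units of the state.
- readout.get_obs(): the state, without advancing time (a new reading comes with each control period).
- imaging.snapshot(name): name is "scene" or "top" or "wrist"; returns a dict with "img" (384x512x3 uint8, blue, green, red), "fx", "fy", "cx", "cy" (pixels), "k1" (the pictures are not rectified: a ray, as slopes to the right and down, at radius r is drawn at 1 + k1 r^2 times it, then the intrinsics apply), "rvec" (rotation vector, rad) and "tvec" (3), from world to camera coordinates, as OpenCV has them; the wrist camera has in their place "tool_from_camera" (4x4, takes a point from camera to tool coordinates, whose origin is the TCP and whose axes are the flange's). Camera axes: x right, y down, z forward; pixel columns grow to the right and rows downward; lengths in m; the calibration is good to about 2 mm. A picture is of the moment at which its call begins: read the wrist's pose just before it. There is no depth.
- arm.finish_job(): hands the job in; it is judged then, once.
The state is a dict: "time": time; "joints": joint angles; "qvel": joint speeds; "joint_torque": joint torques, N m; "tool_pos": TCP position; "tcp_rot": TCP orientation; "contact_force": force on the tool from outside, world axes, zero at the start; "ft_torque": the same for the moment, N m; "opening": opening from 0.0 (shut) to 1.0 (fully open); "finger_force": force on a finger pad.
Only numpy, scipy, OpenCV 4.12 (cv2) and the standard library are available. Lean on these libraries where they do the work, as an engineer would, in place of code of your own. Each camera call takes 0.05 s, during which the arm holds its last target. There are 200 camera calls.

## Working session

There is one attempt and no reset: what is moved stays moved. The work goes in short steps, Python scripts to look and compute and a tool call to move; the robot and the scene stay as the last step left them, time stands still between calls to the robot, and variables do not carry over. Pictures are saved under pics/ and viewed, at most 14 in all, crops included, and the job is handed in when it is done.

Besides the shell and the picture viewer there is one more tool, called after ">>>" by a JSON object that holds its "fn" and its "kwargs". arm_command: Moves the arm, as the interface text tells. Its arguments: {"type":"object","properties":{"plan":{"type":"array"},"newtons":{"type":"number"}},"required":["plan"]}

```bash
mkdir -p pics; ls; python3 - <<'E'
from station import readout, imaging
import cv2,json
o=readout.get_obs(); print(o)
for n in("scene","top"):
    s=imaging.snapshot(n); cv2.imwrite(f"pics/{n}0.png",s["img"]); print(n,{k:v for k,v in s.items() if k!="img"})
E
```

```text
pics
{'time': 0.0, 'joints': array([ 1.02941667e+00,  3.51236595e-01,  1.65241639e+00, -3.15775859e-05,
        1.13906143e+00, -8.45783222e-02]), 'qvel': array([ 6.43655935e-05,  5.47107396e-04,  6.78693816e-05, -1.36214452e-04,
        3.31933276e-03, -1.46480014e-04]), 'joint_torque': array([-6.82586615e-04, -4.97326756e+01, -2.85242397e+01,  6.97235344e-02,
        2.57501670e-02, -1.13796054e-04]), 'tool_pos': array([0.24239582, 0.49333516, 0.21810415]), 'tcp_rot': array([-7.11227087e-01, -3.05969916e+00,  1.69016210e-03]), 'contact_force': array([ 0.28086905, -0.42326274, -0.15228263]), 'ft_torque': array([-0.01887643, -0.05813205,  0.00309817]), 'finger_force': 0.0, 'opening': 0.9980136362802309}
scene {'fx': 438.1688222069385, 'fy': 438.1688222069385, 'cx': 257.2898575135539, 'cy': 186.6142354878634, 'k1': -0.08480868707605853, 'rvec': array([ 0.9579972 , -2.57701921,  0.90614361]), 'tvec': array([0.39540227, 0.34862053, 1.07027334])}
top {'fx': 439.070160046165, 'fy': 439.070160046165, 'cx': 250.77739359654717, 'cy': 193.72183504671972, 'k1': -0.02370390324995942, 'rvec': array([ 2.16576929, -2.18238632,  0.11095461]), 'tvec': array([-0.03209118,  0.5912453 ,  1.1706227 ])}
```

View pics/top0.png

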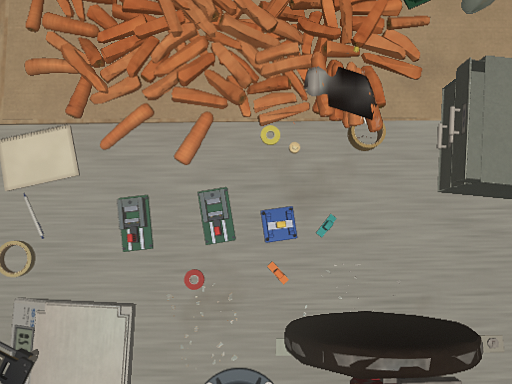

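View pics/scene0.png

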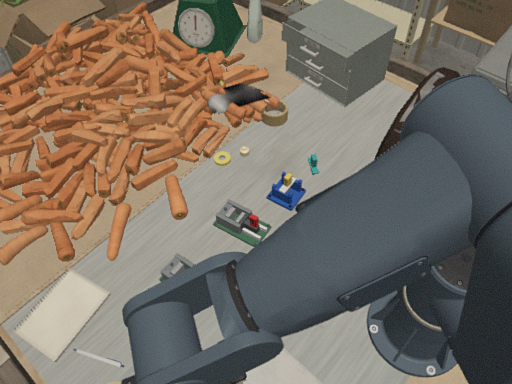

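The top view shows two green throat units at about (135,222) and (215,215), both with the red tab towards the robot. The blue dock with the yellow-gripped gauge is at (279,224). There are turquoise and orange decoys at (326,226) and (278,271), the reel at (270,134) and the brass weight at (294,147). In the scene view the arm hides part of the left side, but I see no third unit.

```bash
cat > h.py <<'E'
from station import readout, imaging
import cv2, numpy as np
from scipy.spatial.transform import Rotation as R
def snap(n, save=None):
    o=readout.get_obs(); s=imaging.snapshot(n)
    if n=="wrist":
        T=np.array(s["tool_from_camera"]); Rt=R.from_rotvec(o["tcp_rot"]).as_matrix()
        s["Rwc"]=Rt@T[:3,:3]; s["C"]=Rt@T[:3,3]+o["tool_pos"]
    else:
        Rc=R.from_rotvec(s["rvec"]).as_matrix(); s["Rwc"]=Rc.T; s["C"]=-Rc.T@s["tvec"]
    if save: cv2.imwrite(f"pics/{save}.png",s["img"])
    return s
def onplane(s,px,z):
    px=np.atleast_2d(np.array(px,float)); K=np.array([[s["fx"],0,s["cx"]],[0,s["fy"],s["cy"]],[0,0,1]])
    u=cv2.undistortPoints(px[:,None],K,np.array([s["k1"],0,0,0.]))[:,0]
    # model: drawn = ray*(1+k1 r^2), same as OpenCV k1
    d=np.c_[u,np.ones(len(u))]@s["Rwc"].T
    return s["C"]+d*((z-s["C"][2])/d[:,2])[:,None]
def mask(img,lo,hi,k=3):
    m=cv2.inRange(cv2.cvtColor(img,cv2.COLOR_BGR2HSV),np.array(lo),np.array(hi))
    return m
def blobs(m,amin=20):
    c,_=cv2.findContours(m,cv2.RETR_EXTERNAL,cv2.CHAIN_APPROX_NONE)
    return sorted([k for k in c if cv2.contourArea(k)>=amin],key=cv2.contourArea,reverse=True)
def rect(s,c,z):
    """min-area rect of contour projected on plane z: centre xy, long, short, angle of long axis (deg)"""
    p=onplane(s,c[:,0,:],z)[:,:2].astype(np.float32)*1000
    b=cv2.boxPoints(cv2.minAreaRect(p)); e1=b[1]-b[0]; e2=b[2]-b[1]
    if np.hypot(*e1)<np.hypot(*e2): e1,e2=e2,e1
    a=np.degrees(np.arctan2(e1[1],e1[0]))%180
    return np.round(b.mean(0),1),round(float(np.hypot(*e1)),1),round(float(np.hypot(*e2)),1),round(float(a),1)
RED=[((0,150,90),(8,255,255)),((172,150,90),(180,255,255))]
GREEN=((60,60,30),(90,255,140)); BLUE=((105,120,60),(125,255,255)); YEL=((22,120,120),(33,255,255))
E
python3 - <<'E'
from h import *
s=snap("top"); im=s["img"]; print(s["C"])
for nm,ms,z,a in(("red",RED,.082,15),("green",[GREEN],.010,100),("blue",[BLUE],.012,100),("yel",[YEL],.064,15)):
    m=sum(mask(im,*q) for q in ms)
    for c in blobs(m,a)[:5]: print(nm,cv2.boundingRect(c),*rect(s,c,z))
cv2.imwrite("pics/topcrop.png",cv2.resize(im[170:300,100:360],None,fx=3,fy=3,interpolation=cv2.INTER_CUBIC))
s=snap("wrist","w0");print(s["C"],s["Rwc"][:,2],s["tool_from_camera"],s["fx"])
E
```

```text
[ 0.47492419 -0.03011559  1.22249679]
red (185, 270, 19, 19) [367.3 110.9] 46.3 45.6 89.6
red (214, 227, 6, 8) [490.8  53.2] 18.1 13.0 179.9
red (127, 234, 6, 8) [474.3 278.3] 18.3 13.0 1.0
green (143, 199, 10, 50) [512.3 251.8] 135.6 20.2 6.1
green (224, 191, 11, 50) [532.6  28.9] 135.8 20.4 9.2
blue (262, 207, 35, 35) [ 508.3 -112.6] 87.5 87.0 97.7
yel (261, 125, 19, 20) [746.6 -89.1] 50.2 49.4 152.6
yel (277, 222, 9, 6) [ 505.5 -115.4] 21.2 13.1 89.5
[0.17332668 0.52660554 0.38498287] [ 0.24710585 -0.12207993 -0.96126749] [[ 6.47001356e-04 -9.61248438e-01 -2.75682828e-01  7.66727455e-02]
 [ 9.99999786e-01  5.94614714e-04  2.73607004e-04 -8.21936638e-04]
 [-9.90792397e-05 -2.75682946e-01  9.61248617e-01 -1.66733343e-01]
 [ 0.00000000e+00  0.00000000e+00  0.00000000e+00  1.00000000e+00]] 285.3737278456339
```

View pics/topcrop.png

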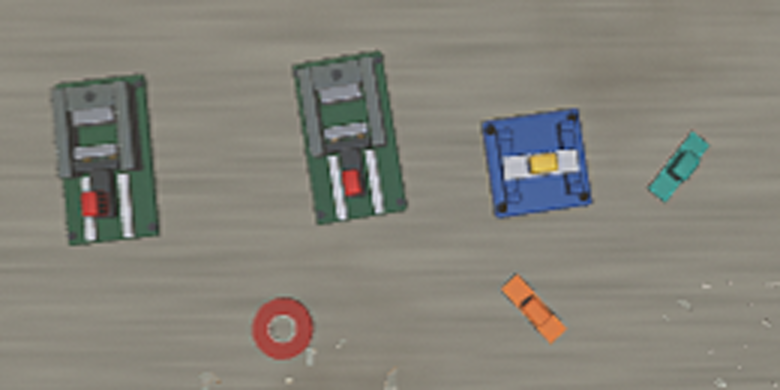

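View pics/w0.png

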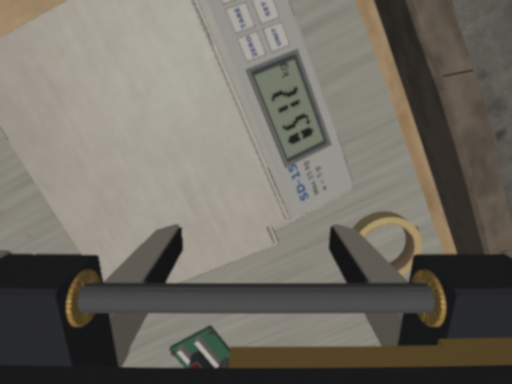

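Only two units are present, yawed about 6° and 9°; the dock is at about 7.7°. I'll turn the tool to align with them and move over the left unit to measure it.

>>> {"fn": "arm_command", "kwargs": {"plan": [0,0,0,0,0,-1,0,0,0,0,0,0,-1,0,0,0,0,0,0,-1,0,0,0,0,0,0,-1,0,0,0,0,0,0,-1,0], "newtons": 20}}

```text
time: 0.7
tool_pos: [0.2425, 0.4935, 0.2185]
tcp_rot: [-0.027, -3.141, 0.001]
contact_force: [0.4, 0.0, -0.2]
opening: 0.998
finger_force: 0.0
```

>>> {"fn": "arm_command", "kwargs": {"plan": [0,0,0,0,0,-1,0,0,0,0,0,0,-0.76,0,-0.86,-1,0,0,0,0,0,-0.86,-1,0,0,0,0,0,-0.86,-1,0,0,0,0,0]}}

```text
time: 1.2
tool_pos: [0.317, 0.427, 0.2185]
tcp_rot: [0.21, -3.134, 0.0]
contact_force: [-0.1, -0.8, -0.4]
opening: 1.0
finger_force: 0.0
```

>>> {"fn": "arm_command", "kwargs": {"plan": [-0.86,-1,0,0,0,0,0,-0.86,-1,0,0,0,0,0,-0.86,-1,0,0,0,0,0,-0.86,-1,0,0,0,0,0,-0.86,-1,0,0,0,0,0]}}

```text
time: 1.7
tool_pos: [0.4404, 0.3171, 0.2186]
tcp_rot: [0.209, -3.135, 0.0]
contact_force: [-0.0, 1.3, -0.1]
opening: 1.001
finger_force: 0.0
```

>>> {"fn": "arm_command", "kwargs": {"plan": [-0.86,-1,0,0,0,0,0,-0.86,-1,0,0,0,0,0,0,0,0,0,0,0,0,0,0,0,0,0,0,0,0,0,0,0,0,0,0]}}

```text
time: 2.2
tool_pos: [0.4881, 0.2749, 0.2185]
tcp_rot: [0.21, -3.134, -0.0]
contact_force: [-0.3, -0.3, -0.2]
opening: 0.997
finger_force: 0.0
```

```bash
cat > look.py <<'E'
import sys
from h import *
s=snap("wrist",sys.argv[1]); im=s["img"]
for nm,ms,z,a in(("red",RED,.082,60),("green",[GREEN],.010,300),("blue",[BLUE],.012,300),("yel",[YEL],.094,60)):
    m=sum(mask(im,*q) for q in ms)
    for c in blobs(m,a)[:3]: print(nm,cv2.boundingRect(c),*rect(s,c,z))
E
python3 look.py wL
```

```text
red (121, 27, 45, 49) [369.9 147.7] 43.1 42.7 90.9
red (254, 159, 13, 24) [471.6 276.9] 25.3 13.0 8.3
red (46, 148, 30, 22) [487.   63.4] 36.2 20.0 108.1
green (100, 128, 33, 104) [527.6  87.8] 144.2 25.6 9.0
green (229, 136, 15, 97) [511.7 249.7] 135.0 17.8 5.7
green (277, 137, 15, 56) [474.3 310. ] 74.0 17.1 7.0
```

View pics/wL.png

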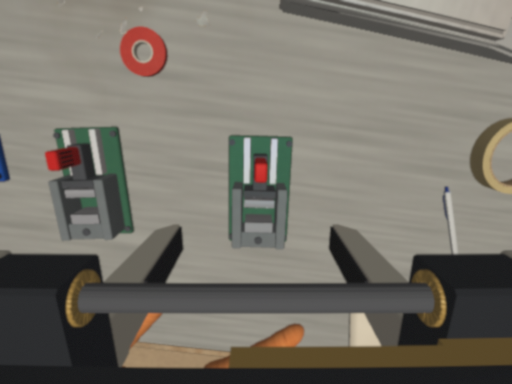

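The left unit is at columns 229–292, rows 136–248, with its tab top at about (260,165). The right unit is at the left edge of the picture. I'll fit the base edges for pose here, then move over the right unit and the dock.

```bash
cat > unit.py <<'E'
import sys
from h import *
def unit(s,x0,x1,r0,r1):
    """base edges from rows r0..r1 in columns x0..x1; yaw, axis, tab"""
    im=s["img"]; g=mask(im,*GREEN); g[:,:x0]=0; g[:,x1:]=0
    L,Rr=[],[]
    for r in range(r0,r1):
        c=np.flatnonzero(g[r]); 
        if len(c)>5: L.append((c[0]-.5,r)); Rr.append((c[-1]+.5,r))
    out=[]
    for P in(L,Rr):
        p=onplane(s,P,.010)[:,:2].astype(np.float32)
        v=cv2.fitLine(p,cv2.DIST_HUBER,0,.001,.001).ravel(); v[:2]*=np.sign(v[0]); out.append((np.degrees(np.arctan2(v[1],v[0])),v[2:]))
    yaw=np.mean([o[0] for o in out]); e=np.array([np.cos(np.radians(yaw)),np.sin(np.radians(yaw))]); n=np.array([-e[1],e[0]])
    w=[o[1]@n for o in out]; 
    m=sum(mask(im,*q) for q in RED); m[:,:x0]=0; m[:,x1:]=0; m[:r0]=0; m[r1+40:]=0
    c=blobs(m,40)[0]; q=onplane(s,c[:,0],.082)[:,:2]; u=q@e; v=q@n
    far=u.max(); ty=(np.percentile(v,5)+np.percentile(v,95))/2
    # front edge of base (green, nearest robot) at z=.010
    gc=np.argwhere(g>0)[:,::-1]; ub=(onplane(s,gc,.010)[:,:2]@e); front=np.percentile(ub,.3)
    print("yaws",[round(float(o[0]),2) for o in out],"width",round(float(abs(w[0]-w[1]))*1000,1),"axis n",round(float(np.mean(w))*1000,1),"tab n",round(float(ty)*1000,1),"tabw",round(float(np.ptp(v))*1000,1))
    org=front+.075; tab=far-.011
    print("origin",np.round(1000*(org*e+np.mean(w)*n),1),"tab xy",np.round(1000*(tab*e+ty*n),1),"tab in unit x",round(float(tab-org)*1000,1))
    return org,tab,e,n,np.mean(w)
E
python3 - <<'E'
from unit import *
s=snap("wrist")
unit(s,215,310,139,180)
cv2.imwrite("pics/wLc.png",cv2.resize(s["img"][125:255,210:310],None,fx=6,fy=4.6*1,interpolation=cv2.INTER_CUBIC))
E
```

```text
yaws [3.86, 6.52] width 80.5 axis n 233.8 tab n 233.5 tabw 13.5
origin [515.3 281.6] tab xy [472.3 277.4] tab in unit x -43.2
```

>>> {"fn": "arm_command", "kwargs": {"plan": [0,-1,0,0,0,0,0,0,-1,0,0,0,0,0,0,-1,0,0,0,0,0,0,-1,0,0,0,0,0,0,-1,0,0,0,0,0]}}

```text
time: 2.8
tool_pos: [0.5051, 0.1502, 0.2188]
tcp_rot: [-0.211, 3.134, 0.0]
contact_force: [0.1, 0.2, -0.2]
opening: 1.002
finger_force: 0.0
```

>>> {"fn": "arm_command", "kwargs": {"plan": [0,-1,0,0,0,0,0,0,-1,0,0,0,0,0,0,-1,0,0,0,0,0,0,-0.8,0,0,0,0,0,0,0,0,0,0,0,0]}}

```text
time: 3.3
tool_pos: [0.518, 0.0553, 0.2187]
tcp_rot: [-0.207, 3.135, -0.0]
contact_force: [0.2, 0.1, -0.4]
opening: 1.002
finger_force: 0.0
```

>>> {"fn": "arm_command", "kwargs": {"plan": [0,0,0,0,0,0,0]}}

```text
time: 3.4
tool_pos: [0.5178, 0.057, 0.2187]
tcp_rot: [-0.209, 3.135, 0.0]
contact_force: [-0.3, 0.8, -0.8]
opening: 0.997
finger_force: 0.0
```

```bash
python3 look.py wR
```

```text
red (303, 27, 44, 48) [375.5 104.8] 42.4 41.6 146.1
red (248, 147, 14, 23) [488.8  51.3] 24.1 13.4 11.6
red (437, 158, 31, 23) [472.2 264.8] 38.3 20.1 84.6
green (381, 136, 33, 103) [516.4 253.7] 145.1 28.9 6.3
green (0, 108, 43, 49) [ 504.4 -260.4] 69.8 36.0 131.1
green (272, 127, 14, 98) [522.   88.4] 134.2 17.0 9.3
blue (77, 113, 88, 68) [ 508.8 -122.2] 107.8 87.3 97.7
yel (82, 145, 32, 18) [ 503.4 -108.7] 32.9 17.5 97.4
yel (143, 313, 14, 12) [699.3 -50.5] 23.2 10.5 156.1
```

View pics/wR.png

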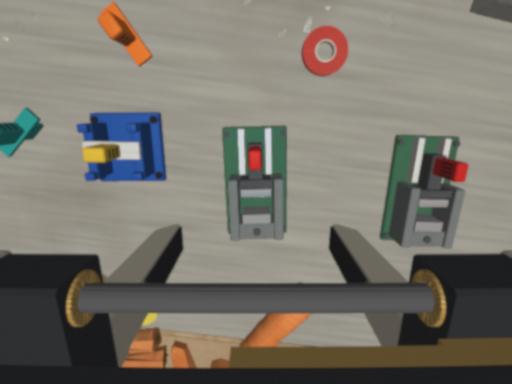

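The right unit is centred at about (254,183), with its tab top at (254,155). The dock is at (128,147) with the gauge on it.

```bash
python3 - <<'E'
from unit import *
s=snap("wrist")
unit(s,215,300,130,172)
E
```

```text
yaws [8.58, 9.33] width 81.2 axis n -25.2 tab n -25.6 tabw 13.1
origin [534.3  58.6] tab xy [489.7  51.2] tab in unit x -45.2
```

>>> {"fn": "arm_command", "kwargs": {"plan": [0,-1,0,0,0,0,0,0,-1,0,0,0,0,0,0,-1,0,0,0,0,0,0,-1,0,0,0,0,0,0,-1,0,0,0,0,0]}}

```text
time: 4.0
tool_pos: [0.5348, -0.0675, 0.2187]
tcp_rot: [-0.211, 3.134, 0.0]
contact_force: [-0.3, -0.2, -0.2]
opening: 1.005
finger_force: 0.0
```

>>> {"fn": "arm_command", "kwargs": {"plan": [0.5,-1,0,0,0,0,0,0.5,-0.9,0,0,0,0,0,0.5,0,0,0,0,0,0,0,0,0,0,0,0,0,0,0,0,0,0,0,0]}}

```text
time: 4.5
tool_pos: [0.5039, -0.1185, 0.2188]
tcp_rot: [-0.21, 3.134, 0.0]
contact_force: [0.9, 0.3, -0.5]
opening: 0.997
finger_force: 0.0
```

>>> {"fn": "arm_command", "kwargs": {"plan": [0,0,0,0,0,0,0]}}

```text
time: 4.6
tool_pos: [0.5042, -0.1186, 0.2188]
tcp_rot: [-0.211, 3.134, 0.0]
contact_force: [0.4, -0.8, -0.3]
opening: 1.001
finger_force: 0.0
```

```bash
python3 look.py wD; python3 - <<'E'
from h import *
im=cv2.imread("pics/wD.png"); print(im.shape)
cv2.imwrite("pics/wDc.png",cv2.resize(im[90:240,170:340],None,fx=4,fy=4,interpolation=cv2.INTER_CUBIC))
E
```

```text
red (438, 62, 44, 45) [372.9  70.7] 43.7 41.8 109.3
red (390, 177, 25, 26) [484.4  44.6] 37.4 19.1 40.6
green (348, 156, 22, 72) [514.4  24.2] 101.2 23.2 9.0
green (138, 138, 45, 47) [ 506.2 -249.3] 69.6 24.5 140.5
green (492, 182, 20, 73) [524.5 244.2] 109.7 14.9 6.3
blue (226, 142, 67, 68) [ 509.9 -113.9] 91.7 87.2 7.7
yel (234, 315, 33, 29) [ 684.7 -101.7] 42.2 39.8 7.8
yel (250, 180, 21, 16) [ 503.6 -114.7] 21.2 16.4 98.5
(384, 512, 3)
```

View pics/wDc.png

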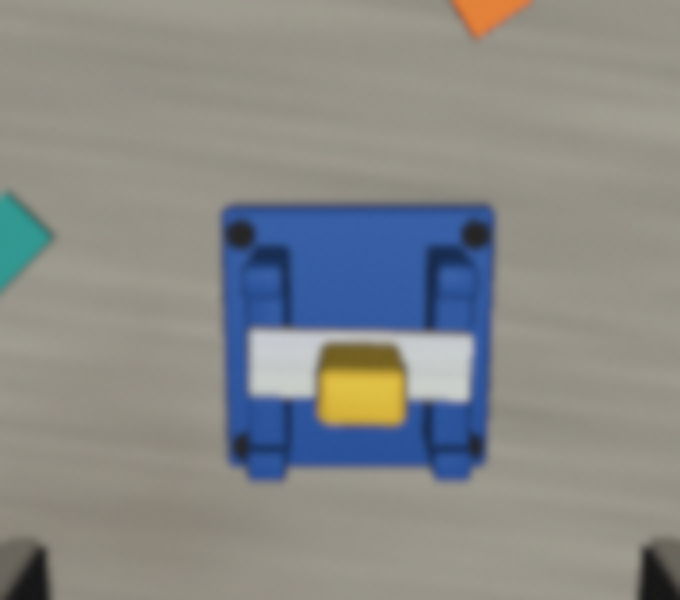

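The dock foot is centred at about (508,-114) mm with a yaw near 7.7°. The grip top is at (503.6,-114.7) mm with a yaw near 8°, and measures 21x16 against 24x16 nominal. I'll descend and grasp the gauge.

>>> {"fn": "arm_command", "kwargs": {"plan": [0,0.15,1,0,0,0,0.45,0,0,1,0,0,0,0.45,0,0,1,0,0,0,0.45,0,0,1,0,0,0,0.45,0,0,1,0,0,0,0.45]}}

```text
time: 5.15
tool_pos: [0.5036, -0.1154, 0.0927]
tcp_rot: [-0.21, 3.134, -0.0]
contact_force: [0.3, -0.1, 0.1]
opening: 0.621
finger_force: 0.0
```

>>> {"fn": "arm_command", "kwargs": {"plan": [0,0,0.7,0,0,0,0.45,0,0,0.35,0,0,0,0.45,0,0,0.3,0,0,0,0.45,0,0,0,0,0,0,0.45,0,0,0,0,0,0,0.45]}}

```text
time: 5.65
tool_pos: [0.5037, -0.1159, 0.0605]
tcp_rot: [-0.209, 3.134, -0.001]
contact_force: [-1.0, 0.4, 0.6]
opening: 0.548
finger_force: 0.0
```

>>> {"fn": "arm_command", "kwargs": {"plan": [0,0,0,0,0,0,1,0,0,0,0,0,0,1,0,0,0,0,0,0,1,0,0,0,0,0,0,1,0,0,0,0,0,0,1], "newtons": 20}}

```text
time: 6.15
tool_pos: [0.5033, -0.1159, 0.0601]
tcp_rot: [-0.209, 3.134, -0.0]
contact_force: [-0.4, 0.9, 3.0]
opening: 0.257
finger_force: 20.0
```

>>> {"fn": "arm_command", "kwargs": {"plan": [0,0,-0.3,0,0,0,1,0,0,-0.9,0,0,0,1,0,0,-1,0,0,0,1,0,0,-1,0,0,0,1,0,0,-0.8,0,0,0,1]}}

```text
time: 6.65
tool_pos: [0.5034, -0.116, 0.1617]
tcp_rot: [-0.209, 3.134, -0.001]
contact_force: [-0.1, -0.4, 0.3]
opening: 0.258
finger_force: 20.0
```

>>> {"fn": "arm_command", "kwargs": {"plan": [-0.42,0.97,0,0,0,-0.28,1,-0.42,0.97,0,0,0,0,1,-0.42,0.97,0,0,0,0,1,-0.42,0.97,0,0,0,0,1,-0.42,0.97,0,0,0,0,1]}}

```text
time: 7.15
tool_pos: [0.5368, 0.0129, 0.1603]
tcp_rot: [-0.247, 3.132, -0.0]
contact_force: [0.6, 0.0, -1.1]
opening: 0.26
finger_force: 20.0
```

>>> {"fn": "arm_command", "kwargs": {"plan": [-0.42,0.97,0,0,0,0,1,-0.42,0.97,0,0,0,0,1,0,0,0,0,0,0,1,0,0,0,0,0,0,1,0,0,0,0,0,0,1]}}

```text
time: 7.65
tool_pos: [0.5496, 0.0623, 0.16]
tcp_rot: [0.246, -3.132, 0.0]
contact_force: [0.1, 0.5, -0.2]
opening: 0.257
finger_force: 20.0
```

```bash
python3 - <<'E'
from unit import *
o=readout.get_obs(); print(o["time"],np.round(o["tool_pos"],4),np.round(o["contact_force"],1),o["opening"])
M=R.from_rotvec(o["tcp_rot"]).as_matrix(); print(np.degrees(np.arctan2(M[0,1]*-1,M[1,1])), M[:,2])
p=np.array([.5527,.0615])-o["tool_pos"][:2]; print("need tool mm",1000*(M.T@np.r_[p,0]))
s=snap("wrist"); t=snap("top"); v=s["img"]
cv2.imwrite("pics/c1.png",np.vstack([cv2.resize(v[100:260,170:340],(680,300*1),interpolation=cv2.INTER_CUBIC),cv2.resize(t["img"][170:260,180:300],(680,300),interpolation=cv2.INTER_CUBIC)]))
E
```

```text
7.65 [0.5496 0.0623 0.16  ] [ 0.1  0.5 -0.2] 0.2571695103831084
8.997526407601692 [-1.63513306e-04 -2.09123673e-04 -9.99999965e-01]
need tool mm [-2.90674406e+00 -1.28006349e+00 -3.32844966e-04]
```

View pics/c1.png

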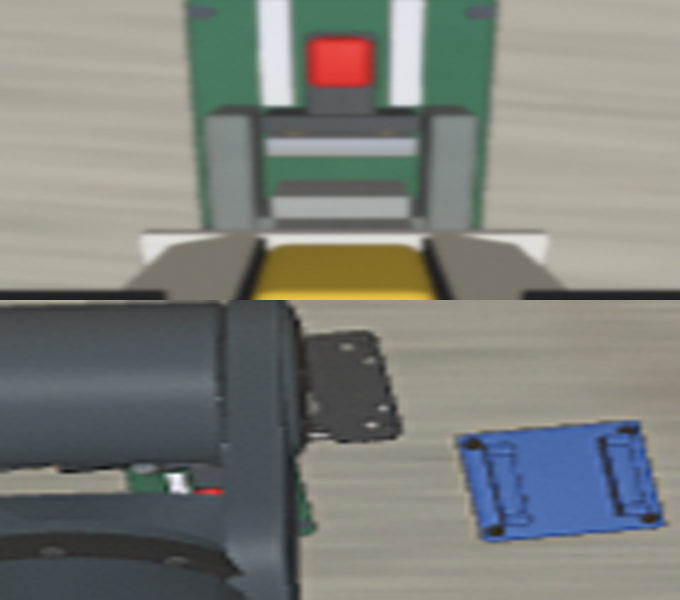

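The wrist crop shows the jaw face strip at about y=140–155 and the pad's top front edge at about y=195, with green base between them. The blade sits beyond that in the image only because of parallax. I'll check where the gap lies in the unit frame.

```bash
python3 - <<'E'
from unit import *
s=snap("wrist"); o=readout.get_obs()
a=np.radians(9.0); e=np.array([np.cos(a),np.sin(a)]); n=np.array([-e[1],e[0]])
T=o["tool_pos"][:2]; print("tool e,n",1000*T@e,1000*T@n)
for z in(.04,.048,.05):
    p=onplane(s,[(255,182.7),(255,204)],z)[:,:2]; print(z,1000*p@e,1000*p@n)
unit(s,205,300,101,150)
E
```

```text
tool e,n 552.7317568369045 -24.46582986558283
0.04 [545.98135091 569.1305219 ] [-25.71769787 -25.72741884]
0.048 [544.01669883 566.51998921] [-25.69907274 -25.70852248]
0.05 [543.52553581 565.86735604] [-25.69441645 -25.70379839]
yaws [8.42, 9.9] width 81.2 axis n -27.3 tab n -27.4 tabw 12.7
origin [534.6  58.6] tab xy [489.7  51.2] tab in unit x -45.6
```

Face at e≈544 and pad at ≈566.5 mm, so the gap is about 22 mm, which agrees with tab+52. I'll shift 2.5 mm forward and lower the gauge.

>>> {"fn": "arm_command", "kwargs": {"plan": [-0.1,-0.05,0.9,0,0,0,1,0,0,0.9,0,0,0,1,0,0,0.6,0,0,0,1,0,0,0.4,0,0,0,1,0,0,0,0,0,0,1]}}

```text
time: 8.3
tool_pos: [0.5519, 0.0619, 0.0889]
tcp_rot: [0.246, -3.13, -0.0]
contact_force: [0.6, 0.1, -0.9]
opening: 0.258
finger_force: 20.0
```

>>> {"fn": "arm_command", "kwargs": {"plan": [0,0,0.35,0,0,0,1,0,0,0.35,0,0,0,1,0,0,0.2,0,0,0,1,0,0,0.2,0,0,0,1,0,0,0,0,0,0,1]}}

```text
time: 8.8
tool_pos: [0.5522, 0.0623, 0.0618]
tcp_rot: [0.247, -3.131, -0.0]
contact_force: [0.4, 0.3, -1.7]
opening: 0.259
finger_force: 20.0
```

>>> {"fn": "arm_command", "kwargs": {"plan": [0,0,0.06,0,0,0,1,0,0,0,0,0,0,1,0,0,0,0,0,0,0.5,0,0,0,0,0,0,0.5,0,0,0,0,0,0,0.5]}}

```text
time: 9.3
tool_pos: [0.5526, 0.0622, 0.0611]
tcp_rot: [-0.247, 3.131, -0.0]
contact_force: [-0.7, -0.3, 0.2]
opening: 0.463
finger_force: 0.0
```

>>> {"fn": "arm_command", "kwargs": {"plan": [0,0,-0.2,0,0,0,0.5,0,0,-0.8,0,0,0,0.5,0,0,-1,0,0,0,0.5,0.9,0,-0.2,0,0,0,0.5,0.9,0,0,0,0,0,0.5]}}

```text
time: 9.8
tool_pos: [0.5083, 0.0551, 0.1173]
tcp_rot: [-0.247, 3.129, -0.0]
contact_force: [-0.4, 0.5, 0.4]
opening: 0.504
finger_force: 0.0
```

>>> {"fn": "arm_command", "kwargs": {"plan": [0.74,0,0,0,0,0,0.55,0,0,0,0,0,0,0.55,0,0,0,0,0,0,0.55,0,0,0,0,0,0,0.55]}}

```text
time: 10.2
tool_pos: [0.4908, 0.0524, 0.1162]
tcp_rot: [-0.247, 3.131, -0.0]
contact_force: [0.8, -0.2, -0.0]
opening: 0.452
finger_force: 0.0
```

```bash
python3 - <<'E'
from unit import *
o=readout.get_obs(); s=snap("wrist","wtab"); a=np.radians(9.0); e=np.array([np.cos(a),np.sin(a)]); n=np.array([-e[1],e[0]])
T=o["tool_pos"]; print(o["time"],T,"tool e,n",1000*T[:2]@e,1000*T[:2]@n,o["contact_force"],o["opening"])
im=s["img"]
for nm,ms,z in(("red",RED,.082),("yel",[YEL],.094)):
    m=sum(mask(im,*q) for q in ms)
    for c in blobs(m,100)[:3]:
        q=onplane(s,c[:,0],z)[:,:2]; print(nm,cv2.boundingRect(c),"e",1000*(q@e).min(),1000*(q@e).max(),"n",1000*(q@n).min(),1000*(q@n).max())
E
```

```text
10.2 [0.49082969 0.0523518  0.11615999] tool e,n 492.9763918172585 -25.075417958081093 [ 0.81683761 -0.16470859 -0.00327058] 0.4524941468965605
red (323, 30, 62, 65) e 365.47053522774377 404.14854154744285 n 18.05555638109178 58.15567310656435
red (246, 192, 19, 39) e 472.24270394485444 502.2736615842965 n -32.900420141663716 -19.26300341804371
red (493, 212, 19, 24) e 487.74361011154934 506.7110508276147 n 157.06935425219893 169.30498287290152
yel (243, 271, 26, 11) e 530.2504502656017 538.8428861883813 n -35.0955032185194 -16.197831116013887
```

View pics/wtab.png

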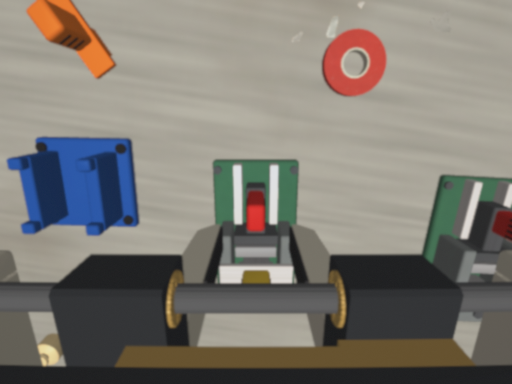

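The gauge's plate lies across the cheeks at rows 262–283 and the tab is under the fingers at (256,205). I'll descend onto the tab and grip it.

>>> {"fn": "arm_command", "kwargs": {"plan": [0.06,-0.04,1,0,0,0,0.55,0,0,0.8,0,0,0,0.55,0,0,0.4,0,0,0,0.55,0,0,0.2,0,0,0,0.55,0,0,0,0,0,0,0.55]}}

```text
time: 10.75
tool_pos: [0.4886, 0.0511, 0.0557]
tcp_rot: [0.247, -3.131, -0.0]
contact_force: [-0.7, 0.5, 0.2]
opening: 0.446
finger_force: 0.0
```

>>> {"fn": "arm_command", "kwargs": {"plan": [0,0,0,0,0,0,1,0,0,0,0,0,0,1,0,0,0,0,0,0,1,0,0,0,0,0,0,1,0,0,0,0,0,0,1], "newtons": 30}}

```text
time: 11.25
tool_pos: [0.4886, 0.0516, 0.0563]
tcp_rot: [-0.247, 3.131, 0.001]
contact_force: [-1.3, 6.3, 1.9]
opening: 0.15
finger_force: 30.0
```

>>> {"fn": "arm_command", "kwargs": {"plan": [-0.12,0,0,0,0,0,1,-0.12,0,0,0,0,0,1,-0.12,0,0,0,0,0,1,-0.12,0,0,0,0,0,1,-0.12,0,0,0,0,0,1]}}

```text
time: 11.75
tool_pos: [0.5022, 0.0539, 0.0562]
tcp_rot: [0.247, -3.129, -0.001]
contact_force: [-8.5, 3.8, 9.0]
opening: 0.147
finger_force: 30.0
```

>>> {"fn": "arm_command", "kwargs": {"plan": [-0.02,0,0,0,0,0,1,0,0,0,0,0,0,1,0,0,0,0,0,0,1]}}

```text
time: 12.05
tool_pos: [0.5028, 0.0539, 0.0562]
tcp_rot: [0.247, -3.13, -0.001]
contact_force: [-6.8, 4.0, 8.2]
opening: 0.146
finger_force: 30.0
```

>>> {"fn": "arm_command", "kwargs": {"plan": [-0.02,0,0,0,0,0,1,0,0,0,0,0,0,1,0,0,0,0,0,0,1]}}

```text
time: 12.35
tool_pos: [0.5032, 0.054, 0.0562]
tcp_rot: [0.247, -3.13, -0.001]
contact_force: [-7.5, 4.0, 10.4]
opening: 0.148
finger_force: 30.0
```

>>> {"fn": "arm_command", "kwargs": {"plan": [-0.02,0,0,0,0,0,1,0,0,0,0,0,0,1,0,0,0,0,0,0,1]}}

```text
time: 12.65
tool_pos: [0.5036, 0.0541, 0.0562]
tcp_rot: [0.247, -3.129, -0.001]
contact_force: [-9.1, 3.4, 9.8]
opening: 0.145
finger_force: 30.0
```

>>> {"fn": "arm_command", "kwargs": {"plan": [-0.02,0,0,0,0,0,1,0,0,0,0,0,0,1,0,0,0,0,0,0,1]}}

```text
time: 12.95
tool_pos: [0.5041, 0.0542, 0.0562]
tcp_rot: [0.247, -3.13, -0.001]
contact_force: [-8.4, 3.0, 10.5]
opening: 0.15
finger_force: 30.0
```

>>> {"fn": "arm_command", "kwargs": {"plan": [-0.02,0,0,0,0,0,1,0,0,0,0,0,0,1,0,0,0,0,0,0,1]}}

```text
time: 13.25
tool_pos: [0.5046, 0.0542, 0.0562]
tcp_rot: [0.247, -3.13, -0.001]
contact_force: [-7.7, 3.4, 9.5]
opening: 0.149
finger_force: 30.0
```

>>> {"fn": "arm_command", "kwargs": {"plan": [-0.02,0,0,0,0,0,1,0,0,0,0,0,0,1,0,0,0,0,0,0,1]}}

```text
time: 13.55
tool_pos: [0.5051, 0.0543, 0.0562]
tcp_rot: [0.247, -3.13, -0.001]
contact_force: [-8.5, 2.8, 9.7]
opening: 0.145
finger_force: 30.0
```

>>> {"fn": "arm_command", "kwargs": {"plan": [-0.02,0,0,0,0,0,1,0,0,0,0,0,0,1,0,0,0,0,0,0,1]}}

```text
time: 13.85
tool_pos: [0.5054, 0.0544, 0.0562]
tcp_rot: [0.247, -3.129, -0.001]
contact_force: [-8.6, 3.3, 9.7]
opening: 0.148
finger_force: 30.0
```

>>> {"fn": "arm_command", "kwargs": {"plan": [-0.02,0,0,0,0,0,1,0,0,0,0,0,0,1,0,0,0,0,0,0,1]}}

```text
time: 14.15
tool_pos: [0.5057, 0.0544, 0.0562]
tcp_rot: [0.247, -3.129, -0.001]
contact_force: [-9.4, 2.4, 12.0]
opening: 0.15
finger_force: 30.0
```

>>> {"fn": "arm_command", "kwargs": {"plan": [-0.02,0,0,0,0,0,1,0,0,0,0,0,0,1,0,0,0,0,0,0,1]}}

```text
time: 14.45
tool_pos: [0.506, 0.0544, 0.0562]
tcp_rot: [0.247, -3.128, -0.001]
contact_force: [-12.0, 2.1, 13.1]
opening: 0.148
finger_force: 30.0
```

>>> {"fn": "arm_command", "kwargs": {"plan": [-0.02,0,0,0,0,0,1,0,0,0,0,0,0,1,0,0,0,0,0,0,1]}}

```text
time: 14.75
tool_pos: [0.5062, 0.0545, 0.0562]
tcp_rot: [0.247, -3.128, -0.001]
contact_force: [-11.9, 2.5, 13.8]
opening: 0.149
finger_force: 30.0
```

>>> {"fn": "arm_command", "kwargs": {"plan": [-0.02,0,0,0,0,0,1,0,0,0,0,0,0,1,0,0,0,0,0,0,1]}}

```text
time: 15.05
tool_pos: [0.5065, 0.0545, 0.0562]
tcp_rot: [0.247, -3.127, -0.001]
contact_force: [-15.2, 1.8, 15.9]
opening: 0.152
finger_force: 30.0
```

The force has risen from about 8 N sliding to 15 N, so the jaw presses on the blade by about 1.2 mm. I'll let go and go over to the gauge.

>>> {"fn": "arm_command", "kwargs": {"plan": [0,0,0,0,0,0,0.55,0,0,0,0,0,0,0.55,0,0,0,0,0,0,0.55,0,0,-0.5,0,0,0,0.55,0,0,-0.9,0,0,0,0.55]}}

```text
time: 15.55
tool_pos: [0.508, 0.0542, 0.0909]
tcp_rot: [0.247, -3.129, -0.0]
contact_force: [-0.6, -0.5, -0.7]
opening: 0.445
finger_force: 0.0
```

>>> {"fn": "arm_command", "kwargs": {"plan": [0,0,-1,0,0,0,0.5,-0.2,0,0,0,0,0,0.5,-1,0,0,0,0,0,0.5,-0.98,0,0,0,0,0,0.5,0,0,0,0,0,0,0.5]}}

```text
time: 16.05
tool_pos: [0.5647, 0.0631, 0.1159]
tcp_rot: [-0.247, 3.13, -0.0]
contact_force: [-0.1, -0.2, 0.0]
opening: 0.502
finger_force: 0.0
```

>>> {"fn": "arm_command", "kwargs": {"plan": [0,0,0,0,0,0,0.5,0,0,0,0,0,0,0.5]}}

```text
time: 16.25
tool_pos: [0.5617, 0.0627, 0.1156]
tcp_rot: [0.247, -3.131, -0.0]
contact_force: [-0.8, -0.2, 1.3]
opening: 0.497
finger_force: 0.0
```

>>> {"fn": "arm_command", "kwargs": {"plan": [0.05,0,1,0,0,0,0.5,0,0,0.7,0,0,0,0.5,0,0,0.4,0,0,0,0.5,0,0,0.12,0,0,0,0.5,0,0,0,0,0,0,0.5]}}

```text
time: 16.75
tool_pos: [0.5612, 0.0626, 0.0605]
tcp_rot: [0.247, -3.132, -0.0]
contact_force: [-0.2, 0.3, -0.0]
opening: 0.502
finger_force: 0.0
```

>>> {"fn": "arm_command", "kwargs": {"plan": [0,0,0,0,0,0,1,0,0,0,0,0,0,1,0,0,0,0,0,0,1,0,0,0,0,0,0,1,0,0,0,0,0,0,1], "newtons": 25}}

```text
time: 17.25
tool_pos: [0.5615, 0.0632, 0.0609]
tcp_rot: [-0.247, 3.131, 0.001]
contact_force: [-1.7, 4.9, 5.6]
opening: 0.255
finger_force: 25.0
```

>>> {"fn": "arm_command", "kwargs": {"plan": [0,0,-0.06,0,0,0,1,0,0,-0.06,0,0,0,1,0,0,-0.06,0,0,0,1]}}

```text
time: 17.55
tool_pos: [0.5615, 0.0625, 0.0647]
tcp_rot: [-0.247, 3.132, -0.0]
contact_force: [3.3, 1.6, -8.3]
opening: 0.255
finger_force: 25.0
```

>>> {"fn": "arm_command", "kwargs": {"plan": [0,0,-0.06,0,0,0,1,0,0,-0.06,0,0,0,1,0,0,-0.06,0,0,0,1]}}

```text
time: 17.85
tool_pos: [0.5614, 0.0625, 0.0695]
tcp_rot: [-0.247, 3.132, -0.0]
contact_force: [4.0, 0.1, -6.7]
opening: 0.255
finger_force: 25.0
```

>>> {"fn": "arm_command", "kwargs": {"plan": [0,0,-0.06,0,0,0,1,0,0,-0.06,0,0,0,1,0,0,-0.06,0,0,0,1]}}

```text
time: 18.15
tool_pos: [0.5614, 0.0626, 0.0741]
tcp_rot: [-0.247, 3.132, -0.0]
contact_force: [4.7, 0.6, -7.5]
opening: 0.254
finger_force: 25.0
```

>>> {"fn": "arm_command", "kwargs": {"plan": [0,0,-0.06,0,0,0,1,0,0,-0.06,0,0,0,1,0,0,-0.06,0,0,0,1]}}

```text
time: 18.45
tool_pos: [0.5614, 0.0627, 0.0786]
tcp_rot: [-0.247, 3.132, -0.0]
contact_force: [5.5, 1.0, -6.7]
opening: 0.256
finger_force: 25.0
```

It drags at about 6–7 N, so it is tight. A 5 N sideways lean could unload the pad, so I'll ease it forward 0.3 mm while drawing.

>>> {"fn": "arm_command", "kwargs": {"plan": [-0.015,0,-0.04,0,0,0,1,0,0,-0.04,0,0,0,1,0,0,-0.04,0,0,0,1]}}

```text
time: 18.75
tool_pos: [0.5615, 0.0627, 0.0814]
tcp_rot: [0.247, -3.131, -0.0]
contact_force: [2.5, 1.0, -6.8]
opening: 0.257
finger_force: 25.0
```

>>> {"fn": "arm_command", "kwargs": {"plan": [0,0,-0.04,0,0,0,1,0,0,-0.04,0,0,0,1,0,0,-0.04,0,0,0,1]}}

```text
time: 19.05
tool_pos: [0.5615, 0.0627, 0.0844]
tcp_rot: [0.247, -3.131, -0.0]
contact_force: [3.1, 0.1, -7.6]
opening: 0.257
finger_force: 25.0
```

>>> {"fn": "arm_command", "kwargs": {"plan": [0,0,-0.06,0,0,0,1,0,0,-0.06,0,0,0,1,0,0,-0.06,0,0,0,1]}}

```text
time: 19.35
tool_pos: [0.5615, 0.0627, 0.0893]
tcp_rot: [0.247, -3.131, 0.0]
contact_force: [-0.5, 0.0, -1.4]
opening: 0.253
finger_force: 25.0
```

>>> {"fn": "arm_command", "kwargs": {"plan": [0,0,-0.2,0,0,0,1,0,0,-0.4,0,0,0,1,0,0,-1,0,0,0,1,0,0,-1,0,0,0,1,0,0,-0.4,0,0,0,1]}}

```text
time: 19.85
tool_pos: [0.5626, 0.0628, 0.1668]
tcp_rot: [-0.247, 3.128, -0.0]
contact_force: [-0.1, -1.1, -1.8]
opening: 0.261
finger_force: 25.0
```

>>> {"fn": "arm_command", "kwargs": {"plan": [0,0,0,0,0,0,1,0,0,0,0,0,0,1]}}

```text
time: 20.05
tool_pos: [0.5613, 0.0627, 0.1632]
tcp_rot: [0.247, -3.131, -0.0]
contact_force: [-0.5, -0.2, -1.8]
opening: 0.259
finger_force: 25.0
```

```bash
python3 - <<'E'
from unit import *
o=readout.get_obs(); s=snap("wrist","after1"); a=np.radians(9.0); e=np.array([np.cos(a),np.sin(a)]); n=np.array([-e[1],e[0]])
T=o["tool_pos"]; print(o["time"],T,"tool e,n",1000*T[:2]@e,1000*T[:2]@n)
m=sum(mask(s["img"],*q) for q in RED)
for c in blobs(m,60)[:4]:
    q=onplane(s,c[:,0],.082)[:,:2]; print(cv2.boundingRect(c),"e far",1000*(q@e).max(),"n",1000*(q@n).min(),1000*(q@n).max())
E
```

```text
20.05 [0.5612754  0.06265095 0.16323803] tool e,n 564.1659372897259 -25.92320560069034
(318, 0, 53, 25) e far 420.6131556339699 n 21.018290759514286 61.0626203859357
(249, 127, 16, 26) e far 520.4948438731252 n -32.24761492857362 -19.24972548563357
(494, 131, 18, 24) e far 521.3730531253341 n 181.2618595359228 199.35592698476617
(473, 129, 24, 21) e far 517.1621559259058 n 163.02204881121935 180.91218616247494
```

The drag is confirmed and vanishes once the blade is out. On to the left unit.

>>> {"fn": "arm_command", "kwargs": {"plan": [-0.03,0.9,0,0,0,0,1,-0.03,0.9,0,0,0,0,1,-0.03,0.9,0,0,0,0,1,-0.03,0.9,0,0,0,0,1,-0.03,0.9,0,0,0,0,1]}}

```text
time: 20.6
tool_pos: [0.547, 0.1751, 0.1626]
tcp_rot: [0.247, -3.13, 0.001]
contact_force: [0.3, -0.2, -1.2]
opening: 0.257
finger_force: 25.0
```

>>> {"fn": "arm_command", "kwargs": {"plan": [-0.03,0.9,0,0,0,0,1,-0.03,0.9,0,0,0,0,1,-0.03,0.9,0,0,0,0,1,-0.03,0.9,0,0,0,0,1,-0.03,0.9,0,0,0,0.56,1]}}

```text
time: 21.1
tool_pos: [0.5331, 0.2867, 0.1625]
tcp_rot: [0.17, -3.135, 0.001]
contact_force: [0.9, -0.8, -0.9]
opening: 0.252
finger_force: 25.0
```

>>> {"fn": "arm_command", "kwargs": {"plan": [0,0,0,0,0,0,1,0,0,0,0,0,0,1,0,0,0,0,0,0,1]}}

```text
time: 21.4
tool_pos: [0.5337, 0.2852, 0.1633]
tcp_rot: [0.171, -3.136, 0.001]
contact_force: [0.3, -1.0, -1.7]
opening: 0.259
finger_force: 25.0
```

```bash
python3 - <<'E'
from unit import *
o=readout.get_obs(); s=snap("wrist")
M=R.from_rotvec(o["tcp_rot"]).as_matrix(); print(np.degrees(np.arctan2(-M[0,1],M[1,1])))
org,tab,e,n,w=unit(s,205,300,101,150)
T=o["tool_pos"]; print(o["time"],T,"tool e,n",1000*T[:2]@e,1000*T[:2]@n,"tab e",tab*1000)
# white rails: yaw
m=mask(s["img"],(0,0,180),(180,40,255)); m[:95]=0; m[160:]=0; m[:,:205]=0; m[:,300:]=0
for c in blobs(m,60)[:3]: print("rail",cv2.boundingRect(c),*rect(s,c,.02))
cv2.imwrite("pics/c2.png",cv2.resize(s["img"][90:250,170:340],(680,600),interpolation=cv2.INTER_CUBIC))
E
```

```text
6.237031229061183
yaws [5.62, 6.62] width 81.0 axis n 225.7 tab n 225.8 tabw 12.9
origin [516.2 282.3] tab xy [472.6 277.8] tab in unit x -43.8
21.4 [0.53372311 0.28518367 0.16329093] tool e,n 561.0665511197484 226.70332416092975 tab e 499.54099836210906
rail (236, 97, 7, 56) [472.4 260. ] 56.9 6.5 5.5
rail (268, 97, 8, 56) [468.6 294.6] 56.9 7.3 5.5
```

View pics/c2.png

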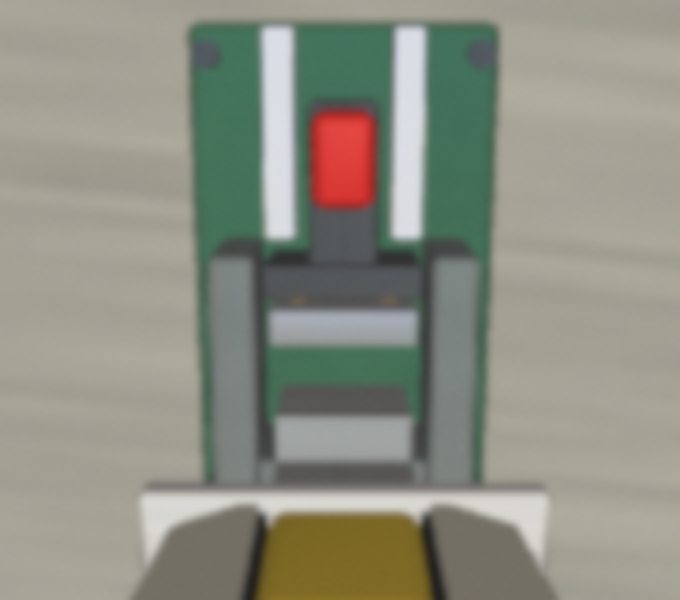

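The jaw face is at e≈551.7 and the pad at ≈572 mm, leaving a gap of about 20 mm. The tool is nearly centred, so I'll lower the gauge.

>>> {"fn": "arm_command", "kwargs": {"plan": [-0.03,-0.04,0.9,0,0,0,1,0,0,0.9,0,0,0,1,0,0,0.6,0,0,0,1,0,0,0.4,0,0,0,1,0,0,0,0,0,0,1]}}

```text
time: 21.95
tool_pos: [0.5343, 0.2847, 0.0928]
tcp_rot: [0.17, -3.135, 0.001]
contact_force: [-0.2, 0.2, -1.6]
opening: 0.257
finger_force: 25.0
```

>>> {"fn": "arm_command", "kwargs": {"plan": [0,0,0.4,0,0,0,1,0,0,0.4,0,0,0,1,0,0,0.25,0,0,0,1,0,0,0.2,0,0,0,1,0,0,0,0,0,0,1]}}

```text
time: 22.45
tool_pos: [0.5343, 0.285, 0.0619]
tcp_rot: [0.171, -3.136, 0.001]
contact_force: [0.2, -0.4, -1.8]
opening: 0.256
finger_force: 25.0
```

>>> {"fn": "arm_command", "kwargs": {"plan": [0,0,0.06,0,0,0,1,0,0,0,0,0,0,1,0,0,0,0,0,0,0.5,0,0,0,0,0,0,0.5,0,0,0,0,0,0,0.5]}}

```text
time: 22.95
tool_pos: [0.5348, 0.2852, 0.0614]
tcp_rot: [-0.171, 3.137, 0.0]
contact_force: [0.3, -0.3, 0.6]
opening: 0.463
finger_force: 0.0
```

>>> {"fn": "arm_command", "kwargs": {"plan": [0,0,-0.2,0,0,0,0.5,0,0,-0.8,0,0,0,0.5,0,0,-1,0,0,0,0.5,0.9,0,-0.2,0,0,0,0.5,0.9,0,0,0,0,0,0.5]}}

```text
time: 23.45
tool_pos: [0.4901, 0.2804, 0.1176]
tcp_rot: [-0.17, 3.135, 0.002]
contact_force: [-1.2, 0.7, -0.4]
opening: 0.501
finger_force: 0.0
```

>>> {"fn": "arm_command", "kwargs": {"plan": [0.69,0,0,0,0,0,0.55,0,0,0,0,0,0,0.55,0,0,0,0,0,0,0.55,0,0,0,0,0,0,0.55]}}

```text
time: 23.85
tool_pos: [0.4737, 0.2786, 0.1164]
tcp_rot: [-0.17, 3.136, 0.0]
contact_force: [0.5, 0.6, 0.3]
opening: 0.454
finger_force: 0.0
```

```bash
python3 - <<'E'
from unit import *
o=readout.get_obs(); s=snap("wrist","wtab2"); a=np.radians(6.15); e=np.array([np.cos(a),np.sin(a)]); n=np.array([-e[1],e[0]])
T=o["tool_pos"]; print(o["time"],T,"tool e,n",1000*T[:2]@e,1000*T[:2]@n,o["opening"])
im=s["img"]
for nm,ms,z in(("red",RED,.082),("yel",[YEL],.094)):
    m=sum(mask(im,*q) for q in ms)
    for c in blobs(m,100)[:3]:
        q=onplane(s,c[:,0],z)[:,:2]; print(nm,cv2.boundingRect(c),"e",1000*(q@e).min(),1000*(q@e).max(),"n",1000*(q@n).min(),1000*(q@n).max())
E
```

```text
23.85 [0.47369486 0.2785782  0.11638019] tool e,n 500.81324224889767 226.22717371670333 0.4539529148157663
red (60, 15, 64, 67) e 364.5428735364351 403.7961591138339 n 98.47622265585457 139.85951492822832
red (246, 192, 19, 39) e 480.1658004249002 510.23253471931395 n 218.39459444905938 232.04948429298597
red (0, 203, 17, 23) e 489.0745104979391 506.89436338074023 n 31.7244954812057 42.54621311700097
yel (245, 268, 23, 14) e 535.7059957030664 546.8456413477028 n 217.71441134328094 234.37286822458853
```

>>> {"fn": "arm_command", "kwargs": {"plan": [0.06,-0.04,1,0,0,0,0.55,0,0,0.8,0,0,0,0.55,0,0,0.4,0,0,0,0.55,0,0,0.2,0,0,0,0.55,0,0,0,0,0,0,0.55]}}

```text
time: 24.4
tool_pos: [0.4716, 0.2773, 0.056]
tcp_rot: [0.17, -3.137, 0.0]
contact_force: [0.0, -0.8, 0.3]
opening: 0.453
finger_force: 0.0
```

>>> {"fn": "arm_command", "kwargs": {"plan": [0,0,0,0,0,0,1,0,0,0,0,0,0,1,0,0,0,0,0,0,1,0,0,0,0,0,0,1,0,0,0,0,0,0,1], "newtons": 30}}

```text
time: 24.9
tool_pos: [0.4715, 0.278, 0.0565]
tcp_rot: [-0.17, 3.136, 0.002]
contact_force: [-2.1, 5.7, 2.0]
opening: 0.149
finger_force: 30.0
```

>>> {"fn": "arm_command", "kwargs": {"plan": [-0.1,0,0,0,0,0,1,-0.1,0,0,0,0,0,1,-0.1,0,0,0,0,0,1,-0.1,0,0,0,0,0,1,0,0,0,0,0,0,1]}}

```text
time: 25.4
tool_pos: [0.4807, 0.279, 0.0565]
tcp_rot: [0.17, -3.136, -0.001]
contact_force: [-6.2, 3.8, 4.7]
opening: 0.151
finger_force: 30.0
```

>>> {"fn": "arm_command", "kwargs": {"plan": [-0.04,0,0,0,0,0,1,0,0,0,0,0,0,1,0,0,0,0,0,0,1]}}

```text
time: 25.7
tool_pos: [0.4814, 0.2791, 0.0565]
tcp_rot: [0.171, -3.136, -0.001]
contact_force: [-7.4, 4.2, 6.1]
opening: 0.145
finger_force: 30.0
```

>>> {"fn": "arm_command", "kwargs": {"plan": [-0.03,0,0,0,0,0,1,0,0,0,0,0,0,1,0,0,0,0,0,0,1]}}

```text
time: 26.0
tool_pos: [0.4821, 0.2791, 0.0565]
tcp_rot: [0.171, -3.135, -0.001]
contact_force: [-7.7, 4.6, 6.0]
opening: 0.147
finger_force: 30.0
```

>>> {"fn": "arm_command", "kwargs": {"plan": [-0.03,0,0,0,0,0,1,0,0,0,0,0,0,1,0,0,0,0,0,0,1]}}

```text
time: 26.3
tool_pos: [0.4829, 0.2792, 0.0565]
tcp_rot: [0.171, -3.135, -0.001]
contact_force: [-7.7, 3.8, 6.6]
opening: 0.152
finger_force: 30.0
```

>>> {"fn": "arm_command", "kwargs": {"plan": [-0.03,0,0,0,0,0,1,0,0,0,0,0,0,1,0,0,0,0,0,0,1]}}

```text
time: 26.6
tool_pos: [0.4836, 0.2793, 0.0566]
tcp_rot: [0.171, -3.135, -0.001]
contact_force: [-7.8, 4.2, 6.3]
opening: 0.148
finger_force: 30.0
```

>>> {"fn": "arm_command", "kwargs": {"plan": [-0.02,0,0,0,0,0,1,0,0,0,0,0,0,1,0,0,0,0,0,0,1]}}

```text
time: 26.9
tool_pos: [0.484, 0.2793, 0.0565]
tcp_rot: [0.171, -3.135, -0.001]
contact_force: [-7.8, 3.3, 6.0]
opening: 0.148
finger_force: 30.0
```

>>> {"fn": "arm_command", "kwargs": {"plan": [-0.02,0,0,0,0,0,1,0,0,0,0,0,0,1,0,0,0,0,0,0,1]}}

```text
time: 27.2
tool_pos: [0.4845, 0.2794, 0.0565]
tcp_rot: [0.171, -3.135, -0.001]
contact_force: [-8.0, 4.8, 7.0]
opening: 0.149
finger_force: 30.0
```

>>> {"fn": "arm_command", "kwargs": {"plan": [-0.02,0,0,0,0,0,1,0,0,0,0,0,0,1,0,0,0,0,0,0,1]}}

```text
time: 27.5
tool_pos: [0.4851, 0.2795, 0.0565]
tcp_rot: [0.171, -3.135, -0.001]
contact_force: [-7.4, 3.8, 5.7]
opening: 0.151
finger_force: 30.0
```

>>> {"fn": "arm_command", "kwargs": {"plan": [-0.02,0,0,0,0,0,1,0,0,0,0,0,0,1,0,0,0,0,0,0,1]}}

```text
time: 27.8
tool_pos: [0.4855, 0.2795, 0.0565]
tcp_rot: [0.171, -3.135, -0.001]
contact_force: [-7.1, 4.4, 6.2]
opening: 0.152
finger_force: 30.0
```

>>> {"fn": "arm_command", "kwargs": {"plan": [-0.02,0,0,0,0,0,1,0,0,0,0,0,0,1,0,0,0,0,0,0,1]}}

```text
time: 28.1
tool_pos: [0.4859, 0.2795, 0.0565]
tcp_rot: [0.171, -3.135, -0.001]
contact_force: [-7.4, 3.6, 6.6]
opening: 0.15
finger_force: 30.0
```

>>> {"fn": "arm_command", "kwargs": {"plan": [-0.02,0,0,0,0,0,1,0,0,0,0,0,0,1,0,0,0,0,0,0,1]}}

```text
time: 28.4
tool_pos: [0.4861, 0.2796, 0.0565]
tcp_rot: [0.171, -3.134, -0.001]
contact_force: [-10.0, 3.5, 8.6]
opening: 0.151
finger_force: 30.0
```

Contact is at x≈0.486, so I'll press on gently.

>>> {"fn": "arm_command", "kwargs": {"plan": [-0.02,0,0,0,0,0,1,0,0,0,0,0,0,1,0,0,0,0,0,0,1]}}

```text
time: 28.7
tool_pos: [0.4864, 0.2796, 0.0565]
tcp_rot: [0.17, -3.134, -0.001]
contact_force: [-11.6, 4.4, 9.3]
opening: 0.147
finger_force: 30.0
```

>>> {"fn": "arm_command", "kwargs": {"plan": [-0.02,0,0,0,0,0,1,0,0,0,0,0,0,1,0,0,0,0,0,0,1]}}

```text
time: 29.0
tool_pos: [0.4866, 0.2796, 0.0565]
tcp_rot: [0.17, -3.133, -0.0]
contact_force: [-12.1, 3.8, 9.7]
opening: 0.151
finger_force: 30.0
```

>>> {"fn": "arm_command", "kwargs": {"plan": [-0.02,0,0,0,0,0,1,0,0,0,0,0,0,1,0,0,0,0,0,0,1]}}

```text
time: 29.3
tool_pos: [0.4869, 0.2796, 0.0565]
tcp_rot: [0.17, -3.133, -0.0]
contact_force: [-14.2, 4.4, 11.9]
opening: 0.147
finger_force: 30.0
```

>>> {"fn": "arm_command", "kwargs": {"plan": [-0.02,0,0,0,0,0,1,0,0,0,0,0,0,1,0,0,0,0,0,0,1]}}

```text
time: 29.6
tool_pos: [0.4871, 0.2797, 0.0565]
tcp_rot: [0.17, -3.132, -0.0]
contact_force: [-16.1, 4.9, 11.9]
opening: 0.154
finger_force: 30.0
```

>>> {"fn": "arm_command", "kwargs": {"plan": [0,0,0,0,0,0,0.55,0,0,0,0,0,0,0.55,0,0,0,0,0,0,0.55,0,0,-0.5,0,0,0,0.55,0,0,-0.9,0,0,0,0.55]}}

```text
time: 30.1
tool_pos: [0.4889, 0.2788, 0.091]
tcp_rot: [0.17, -3.135, 0.001]
contact_force: [0.8, -0.2, 0.5]
opening: 0.446
finger_force: 0.0
```

>>> {"fn": "arm_command", "kwargs": {"plan": [0,0,-1,0,0,0,0.5,-0.2,0,0,0,0,0,0.5,-1,0,0,0,0,0,0.5,-0.92,0,0,0,0,0,0.5,0,0,0,0,0,0,0.5]}}

```text
time: 30.6
tool_pos: [0.5443, 0.2849, 0.116]
tcp_rot: [-0.169, 3.136, 0.0]
contact_force: [-0.8, -0.4, -0.7]
opening: 0.501
finger_force: 0.0
```

>>> {"fn": "arm_command", "kwargs": {"plan": [0,0,0,0,0,0,0.5,0,0,0,0,0,0,0.5,0,0,0,0,0,0,0.5]}}

```text
time: 30.9
tool_pos: [0.5416, 0.2849, 0.1161]
tcp_rot: [0.171, -3.136, 0.0]
contact_force: [-0.1, 1.4, -0.6]
opening: 0.498
finger_force: 0.0
```

>>> {"fn": "arm_command", "kwargs": {"plan": [0,0,1,0,0,0,0.5,0,0,0.7,0,0,0,0.5,0,0,0.4,0,0,0,0.5,0,0,0.12,0,0,0,0.5,0,0,0,0,0,0,0.5]}}

```text
time: 31.4
tool_pos: [0.5422, 0.285, 0.0608]
tcp_rot: [0.171, -3.137, 0.0]
contact_force: [0.1, 0.6, -0.1]
opening: 0.501
finger_force: 0.0
```

>>> {"fn": "arm_command", "kwargs": {"plan": [0,0,0,0,0,0,1,0,0,0,0,0,0,1,0,0,0,0,0,0,1,0,0,0,0,0,0,1,0,0,0,0,0,0,1], "newtons": 25}}

```text
time: 31.9
tool_pos: [0.5424, 0.2856, 0.0612]
tcp_rot: [-0.17, 3.136, 0.002]
contact_force: [-0.7, 4.4, 5.4]
opening: 0.256
finger_force: 25.0
```

>>> {"fn": "arm_command", "kwargs": {"plan": [0,0,-0.06,0,0,0,1,0,0,-0.06,0,0,0,1,0,0,-0.06,0,0,0,1]}}

```text
time: 32.2
tool_pos: [0.5424, 0.2846, 0.0648]
tcp_rot: [-0.171, 3.137, -0.001]
contact_force: [3.4, 0.8, -7.6]
opening: 0.256
finger_force: 25.0
```

>>> {"fn": "arm_command", "kwargs": {"plan": [-0.01,0,-0.05,0,0,0,1,0,0,-0.05,0,0,0,1,0,0,-0.05,0,0,0,1]}}

```text
time: 32.5
tool_pos: [0.5424, 0.2847, 0.0688]
tcp_rot: [0.171, -3.137, 0.001]
contact_force: [4.0, 0.3, -6.8]
opening: 0.259
finger_force: 25.0
```

>>> {"fn": "arm_command", "kwargs": {"plan": [0,0,-0.05,0,0,0,1,0,0,-0.05,0,0,0,1,0,0,-0.05,0,0,0,1]}}

```text
time: 32.8
tool_pos: [0.5424, 0.285, 0.0727]
tcp_rot: [0.171, -3.137, 0.0]
contact_force: [4.2, 0.2, -7.0]
opening: 0.259
finger_force: 25.0
```

It drags at about 6 N again. I'll ease the lean off and draw on out.

>>> {"fn": "arm_command", "kwargs": {"plan": [-0.02,0,-0.04,0,0,0,1,0,0,-0.04,0,0,0,1,0,0,-0.04,0,0,0,1]}}

```text
time: 33.1
tool_pos: [0.5425, 0.285, 0.0755]
tcp_rot: [0.171, -3.136, 0.0]
contact_force: [1.5, -0.1, -7.9]
opening: 0.257
finger_force: 25.0
```

>>> {"fn": "arm_command", "kwargs": {"plan": [0,0,-0.04,0,0,0,1,0,0,-0.04,0,0,0,1,0,0,-0.04,0,0,0,1]}}

```text
time: 33.4
tool_pos: [0.5426, 0.285, 0.0785]
tcp_rot: [0.171, -3.136, 0.0]
contact_force: [-0.6, -0.4, -9.8]
opening: 0.256
finger_force: 25.0
```

>>> {"fn": "arm_command", "kwargs": {"plan": [0,0,-0.05,0,0,0,1,0,0,-0.05,0,0,0,1,0,0,-0.05,0,0,0,1,0,0,-0.1,0,0,0,1,0,0,-0.1,0,0,0,1]}}

```text
time: 33.9
tool_pos: [0.5434, 0.2852, 0.0881]
tcp_rot: [-0.171, 3.136, 0.001]
contact_force: [-0.1, -0.6, -1.0]
opening: 0.255
finger_force: 25.0
```

>>> {"fn": "arm_command", "kwargs": {"plan": [0,0,-0.2,0,0,0,1,0,0,-0.5,0,0,0,1,0,0,-1,0,0,0,1,0,0,-1,0,0,0,1,0,0,-0.4,0,0,0,1]}}

```text
time: 34.4
tool_pos: [0.5443, 0.2856, 0.1687]
tcp_rot: [-0.17, 3.132, 0.003]
contact_force: [0.0, 0.2, -2.1]
opening: 0.256
finger_force: 25.0
```

```bash
python3 - <<'E'
from h import *
o=readout.get_obs(); print(o["tool_pos"],o["time"])
s=snap("top","top2"); w=snap("scene","scene2")
for c in blobs(mask(s["img"],*BLUE),100)[:3]: print(cv2.boundingRect(c),*rect(s,c,.012))
E
```

```text
[0.54428098 0.28561632 0.16865027] 34.4
(267, 190, 36, 36) [ 553.5 -128.7] 87.6 87.2 97.7
```

View pics/top2.png

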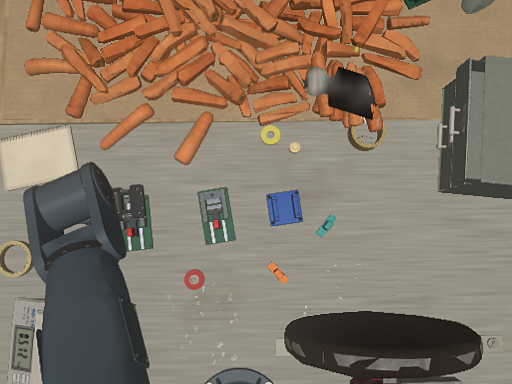

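The dock has been knocked to about (553,-129) mm. I'll carry the gauge there and stop short to look at the dock with the wrist camera.

>>> {"fn": "arm_command", "kwargs": {"plan": [0.2,-0.96,0,0,0,0,1,0.2,-0.96,0,0,0,0,1,0.2,-0.96,0,0,0,0,1,0.2,-0.96,0,0,0,0,1,0.2,-0.96,0,0,0,0,1]}}

```text
time: 35.0
tool_pos: [0.5304, 0.162, 0.1638]
tcp_rot: [0.171, -3.135, 0.0]
contact_force: [0.3, -0.0, -1.6]
opening: 0.258
finger_force: 25.0
```

>>> {"fn": "arm_command", "kwargs": {"plan": [0.2,-0.96,0,0,0,0,1,0.2,-0.96,0,0,0,0,1,0.2,-0.96,0,0,0,0,1,0.2,-0.96,0,0,0,0,1,0.2,-0.96,0,0,0,0,1]}}

```text
time: 35.5
tool_pos: [0.5186, 0.0401, 0.1639]
tcp_rot: [0.171, -3.136, -0.0]
contact_force: [0.9, -0.3, -0.9]
opening: 0.258
finger_force: 25.0
```

>>> {"fn": "arm_command", "kwargs": {"plan": [0.2,-0.96,0,0,0,0,1,0.2,-0.96,0,0,0,0,1,0.2,-0.96,0,0,0,0,1,0.2,-0.96,0,0,0,0,1,0.2,-0.96,0,0,0,0,1]}}

```text
time: 36.0
tool_pos: [0.5068, -0.0818, 0.1639]
tcp_rot: [0.171, -3.136, -0.001]
contact_force: [0.1, 0.3, -0.6]
opening: 0.256
finger_force: 25.0
```

>>> {"fn": "arm_command", "kwargs": {"plan": [0.2,-0.96,0,0,0,0,1,0.2,-0.96,0,0,0,-0.3,1,0,0,0,0,0,0,1,0,0,0,0,0,0,1,0,0,0,0,0,0,1]}}

```text
time: 36.5
tool_pos: [0.5025, -0.129, 0.1645]
tcp_rot: [0.212, -3.134, -0.001]
contact_force: [0.5, 0.5, -1.1]
opening: 0.259
finger_force: 25.0
```

```bash
python3 - <<'E'
from h import *
o=readout.get_obs(); print(o["tool_pos"],o["time"]); M=R.from_rotvec(o["tcp_rot"]).as_matrix(); print(np.degrees(np.arctan2(-M[0,1],M[1,1])))
s=snap("wrist","wD2")
for c in blobs(mask(s["img"],*BLUE),100)[:3]: print(cv2.boundingRect(c),*rect(s,c,.012))
E
```

```text
[ 0.50253582 -0.12898096  0.16445416] 36.5
7.735172005136661
(212, 186, 75, 32) [ 527.6 -133.8] 87.3 38.1 97.8
```

View pics/wD2.png

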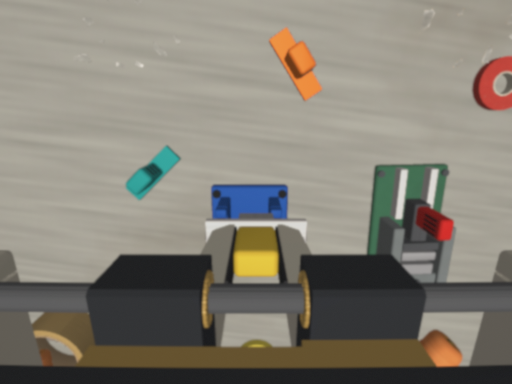

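The wrist view shows the dock's near edge at rows 186–217 with the cheek ends at columns 221 and 280, so its orientation is the same (yaw 7.8°). The near edge plus 45 mm puts the centre at (553,-130), which agrees with the top view. I'll move over it and lower the gauge.

>>> {"fn": "arm_command", "kwargs": {"plan": [-0.7,-0.11,0,0,0,0,1,-0.7,-0.1,0,0,0,0,1,-0.6,-0.1,0,0,0,0,1,0,0,0.6,0,0,0,1,0,0,0.9,0,0,0,1]}}

```text
time: 37.05
tool_pos: [0.5544, -0.13, 0.1277]
tcp_rot: [-0.213, 3.132, -0.001]
contact_force: [0.0, -0.7, -2.4]
opening: 0.256
finger_force: 25.0
```

>>> {"fn": "arm_command", "kwargs": {"plan": [0,0,0.8,0,0,0,1,0,0,0.5,0,0,0,1,0,0,0.3,0,0,0,1,0,0,0,0,0,0,1,0,0,0,0,0,0,1]}}

```text
time: 37.55
tool_pos: [0.5537, -0.1307, 0.088]
tcp_rot: [-0.212, 3.134, -0.001]
contact_force: [-0.1, -0.5, -0.7]
opening: 0.256
finger_force: 25.0
```

>>> {"fn": "arm_command", "kwargs": {"plan": [0,0,0.35,0,0,0,1,0,0,0.35,0,0,0,1,0,0,0.2,0,0,0,1,0,0,0.12,0,0,0,1,0,0,0,0,0,0,1]}}

```text
time: 38.05
tool_pos: [0.5532, -0.1307, 0.0616]
tcp_rot: [0.212, -3.134, -0.0]
contact_force: [-0.3, 0.7, -1.7]
opening: 0.255
finger_force: 25.0
```

>>> {"fn": "arm_command", "kwargs": {"plan": [0,0,0.02,0,0,0,1,0,0,0,0,0,0,1,0,0,0,0,0,0,0.45,0,0,0,0,0,0,0.45,0,0,0,0,0,0,0.45]}}

```text
time: 38.55
tool_pos: [0.5534, -0.1307, 0.0615]
tcp_rot: [-0.212, 3.134, -0.0]
contact_force: [-0.3, 1.0, -0.4]
opening: 0.465
finger_force: 0.0
```

>>> {"fn": "arm_command", "kwargs": {"plan": [0,0,-0.2,0,0,0,0.45,0,0,-0.8,0,0,0,0.45,0,0,-1,0,0,0,0.45,0,0,-1,0,0,0,0.3,0,0,-1,0,0,0,0.1]}}

```text
time: 39.05
tool_pos: [0.5532, -0.1307, 0.1628]
tcp_rot: [-0.212, 3.134, -0.0]
contact_force: [0.5, 0.3, 0.2]
opening: 0.671
finger_force: 0.0
```

>>> {"fn": "arm_command", "kwargs": {"plan": [0,0,-1,0,0,0,0,0.6,0,-1,0,0,0,0,0.6,0,0,0,0,0,0,0,0,0,0,0,0,0,0,0,0,0,0,0,0]}}

```text
time: 39.55
tool_pos: [0.5237, -0.1347, 0.2115]
tcp_rot: [-0.211, 3.134, -0.0]
contact_force: [-0.1, -0.1, 0.2]
opening: 1.0
finger_force: 0.0
```

>>> {"fn": "arm_command", "kwargs": {"plan": [0,0,0,0,0,0,0,0,0,0,0,0,0,0]}}

```text
time: 39.75
tool_pos: [0.5239, -0.1346, 0.2109]
tcp_rot: [0.212, -3.134, -0.0]
contact_force: [-0.4, -0.8, -0.1]
opening: 0.995
finger_force: 0.0
```

```bash
python3 look.py wEnd; python3 - <<'E'
from h import *
im=cv2.imread("pics/wEnd.png")
cv2.imwrite("pics/wEndc.png",cv2.resize(im[90:240,150:460],None,fx=2.5,fy=2.5,interpolation=cv2.INTER_CUBIC))
s=snap("top","top3")
for c in blobs(sum(mask(s["img"],*q) for q in RED),15): print(cv2.boundingRect(c),*rect(s,c,.082))
for c in blobs(mask(s["img"],*BLUE),100)[:1]: print(cv2.boundingRect(c),*rect(s,c,.012))
E
```

```text
red (460, 46, 45, 47) [376.7  67.2] 43.2 41.9 108.3
red (409, 179, 27, 27) [502.   46.7] 39.4 19.6 42.1
green (362, 144, 33, 96) [529.1  34.1] 132.9 38.9 9.2
green (150, 124, 46, 49) [ 505.1 -248.4] 70.2 25.3 141.5
green (395, 144, 19, 30) [479.2  51.4] 38.1 23.4 8.4
blue (223, 162, 67, 70) [ 556.8 -129.9] 96.4 87.1 7.8
yel (245, 313, 34, 26) [ 690.2 -105.3] 39.7 36.3 97.7
yel (245, 209, 22, 14) [ 552.  -131.4] 22.3 14.6 97.8
(185, 270, 19, 19) [367.3 110.9] 46.3 45.6 89.6
(213, 220, 6, 8) [508.9  55.7] 18.2 13.0 179.9
(127, 228, 5, 8) [489.8 279.9] 18.3 10.4 1.0
```

View pics/wEndc.png

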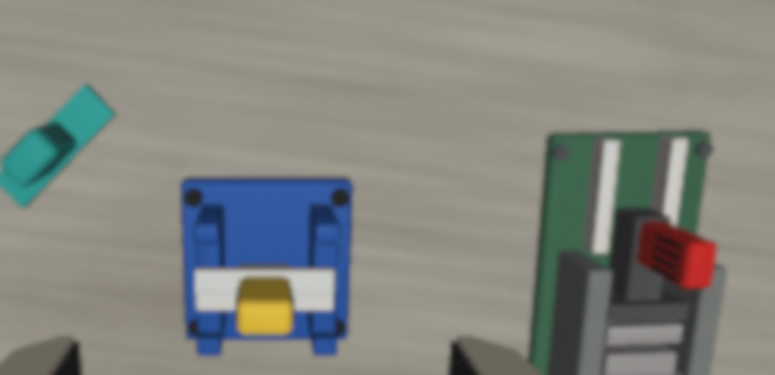

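The gauge lies square across both cheeks, within about 2 mm of the dock's middle. Both throats were tight when the blade was drawn out, and the gripper is clear. I'll hand in.

```bash
python3 -c "
from station import arm; print(arm.finish_job())"
```

```text
the job is handed in; nothing more can be done
None
```

I set both throats present on the blade; each dragged at about 6 N as the gauge was drawn out. The gauge hangs upright in the dock, which had been knocked aside. I didn't touch the carrot, reel or check weight. The job is handed in at about 40 s, but I got no verdict back.

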